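# Nest the mixing pots and slide them home under the bench shelf

### The arm

A 6-joint arm with a two-finger parallel gripper is mounted at the origin on the work surface. World frame = base frame: x ahead of the robot, y to its left, z up, the work surface at z = 0. Lengths are in m, angles in rad, forces in N, time in s.
With the tool pointing down it reaches from about 0.375 to 0.975 m from the base axis. Payload 3.8 kg.
Tool frame: the origin (TCP) lies midway between the tips of the shut fingers; the grasp point (between the pads) lies 19 mm behind it; x points along the fingers, y is the direction in which the jaws open and shut, and the axes are right-handed (so a half turn about x gives the same grasp; the last joint's range is limited). The gripper opens to 88 mm and grips with 3 to 60 N. Pads are 18 mm wide; open, the fingers measure 123 mm over their backs; the gripper's body (75 mm by 187 mm) begins 45 mm behind the grasp point.
Start: joints at [-1.246, 0.264, 1.604, -0, 1.274, -0.037], TCP at [0.239, -0.631, 0.218] pointing down, gripper open.
Joint ranges: [-2.63, 2.63], [-0.94, 2.18], [0.31, 2.57], [-1.31, 4.45], [0, 2.66], [-2.55, 2.55]. Speed limits (rad/s): [2.57, 2.57, 3.14, 3.14, 3.14, 3.14].

### API

Orientations are given as a rotation vector (axis times angle).
In Python, from cell import manip, inverse_kinematics, cams, order gives the robot as it stands. Calls block until the motion is done:
- manip.move_pose(position, orientation): joint-space move of the TCP to a pose.
- manip.move_linear(position, rate=0.15, rot=None): straight line of the TCP; rot=None keeps the orientation; rate is the mean speed in m/s.
- manip.set_joints(angles): joint-space move.
- manip.set_gripper(opening, force=None): finger opening in m; force is the grip in N (None keeps the last); returns when the fingers have stopped.
- manip.dwell(seconds).
- inverse_kinematics(position, orientation): joint angles nearest the present ones, or None.
- manip.state(): the state.
- cams.capture(name): name is "side" or "top" or "wrist"; returns a dict with "image" (420x560x3 uint8, blue, green, red), "z_map" (420x560 float32, m along the optical axis (not along the pixel's ray), 0 where there is no reading), "intrinsics" (3x3 intrinsics, pixels), "k1" (the pictures are not rectified: a ray, as slopes to the right and down, at radius r is drawn at 1 + k1 r^2 times it, then the intrinsics apply), "position" and "orientation" of the camera in the world; the wrist camera has in their place "T_tool_cam" (4x4, takes a point from camera to tool coordinates, whose origin is the TCP and whose axes are the tool frame's). Camera axes: x right, y down, z forward; pixel columns grow to the right and rows downward; lengths in m; the calibration is good to about 2 mm. A picture is of the moment at which its call begins: read the wrist's pose just before it.
A pose or a line that the arm cannot do raises manip.IKError and nothing moves.
- order.close_job(): hands the job in, once; it reports no verdict.
The state is a dict: "clock": time; "joint_pos": joint angles; "joint_velocities": joint speeds; "tau": joint torques, N m; "tool_pos": TCP position; "tcp_rot": TCP orientation; "contact_force": force on the tool from outside, world axes, zero at the start; "moment": the same for the moment, N m; "gripper_width": finger opening in m.
Only numpy, scipy, OpenCV 4.12 (cv2) and the standard library are available. Lean on these libraries where they do the work, as an engineer would, in place of code of your own. Each camera call takes 0.05 s, during which the arm holds its last target. There are 200 camera calls.

### The job

Put the three metal mixing pots away: on the open bench, nest them upright in size order, the small one inside the middle one inside the large one, setting them down gently rather than dropping them. Then slide the whole nest along the bench between the rails under the low shelf, never lifting the large pot, until it is fully home against the end stop. Leave everything else on the bench where it is.

Things in the scene. Friction and masses are not known exactly. Their poses are not given: they have to be found in the camera images.
- pot_large: Wide low open pot of bare metal, round, straight sided: 92 mm outside diameter, 54 mm high, wall 3 mm, floor 4 mm, 250 g. Too wide to grip across. Origin at the centre of its underside, z up. Stands on the open bench in front of the shelf.
- pot_middle: Middle open pot of the same bare metal: 66 mm outside diameter, 72 mm high, wall 3 mm, floor 4 mm, 120 g. Origin at the centre of its underside, z up. In the large pot its rim stands 22 mm above the large pot's rim.
- pot_small: Small open pot of the same bare metal, the slimmest and tallest: 46 mm outside diameter, 90 mm high, wall 3 mm, floor 4 mm, 80 g. Origin at the centre of its underside, z up. In the middle pot its rim stands 22 mm above the middle pot's rim; the whole nest is 98 mm high.
- shelf: Low fixed shelf: board 170 mm deep (x) by 270 mm wide (y), underside 140 mm above the bench, stock on it up to 280 mm. Origin on the bench below the middle of the board's front edge; +x points inward under the board, z up. Posts 20 mm square at its corners (y = -125 and 125 mm). Steel rails 24 mm high make a lane under it. Open on all sides above the rails.
- lane_home (a point): Point on the bench where the large pot's centre stands when it is against the end stop (24 mm high): 78 mm inward of the board's front edge, so the pot's near wall is then 32 mm under the board. On the lane's middle line. Axes as shelf.
- lane_mouth (a point): Point on the bench on the lane's middle line between the outer ends of the flared rails, 64 mm outside the board's front edge; the flare is about 155 mm wide here and narrows to the straight lane, 106 mm wide inside, 25 mm outside the front edge. Axes as shelf.
- tape_roll: Bystander: roll of masking tape lying flat, 100 mm across, 24 mm high. Origin at centre of underside.
- spray_can: Bystander: spray can, 66 mm across, 190 mm high. Origin at centre of underside.
- filler_tin: Bystander: green filler tin, 114 mm across, 116 mm high. Origin at centre of underside.
- putty_tube: Bystander: red putty tube lying flat, 130 x 52 x 22 mm, long along its x. Origin at centre of underside.
- sanding_block: Bystander: dark rubber sanding block, 30 x 75 x 28 mm (x, y, z), standing between the middle and small pots. Origin at centre of underside.
- hardener_jar: Bystander: small white jar, 44 mm across, 60 mm high. Origin at centre of underside.
- wrench: Bystander: steel wrench 170 mm long lying along its x. Origin on its underside.
There are look-alikes about, which are no part of the job. What is shaped like the pot_large but pink is not meant.

How it is judged:
By the outcome, as a careful person would: the job done as asked, in the order asked, and still so for the second after the job is handed in, with the robot touching nothing.
It also fails if it takes over 69 s, if anything falls off the work surface, if the arm or the gripper's body presses on something with over 40 N, if the wrist force passes 120 N, or if a joint passes its speed limit or range.

## Working session

There is one attempt and no reset: what is moved stays moved. The work goes in short steps, each a Python script; the robot and the scene stay as the last script left them, time stands still between calls to the robot, and variables do not carry over. Pictures are saved under pics/ and viewed, about 8 in all and at most 12, crops included, and the job is handed in when it is done.

```bash
ls; mkdir -p pics; cat > h.py <<'E'
import numpy as np, cv2
from scipy.spatial.transform import Rotation as R
from cell import manip, inverse_kinematics, cams, order
def campose(c, st=None):
    if 'position' in c:
        o=np.array(c['orientation'],float)
        Rm=o if o.shape==(3,3) else R.from_rotvec(o).as_matrix()
        return Rm,np.array(c['position'],float)
    T=np.eye(4);T[:3,:3]=R.from_rotvec(st['tcp_rot']).as_matrix();T[:3,3]=st['tool_pos']
    T=T@np.array(c['T_tool_cam']);return T[:3,:3],T[:3,3]
def slopes(c,uv):
    K=np.array(c['intrinsics'],float)
    return cv2.undistortPoints(np.array(uv,float).reshape(-1,1,2),K,np.array([c['k1'],0,0,0.])).reshape(-1,2)
def onplane(c,uv,z,st=None):
    Rm,p=campose(c,st);s=slopes(c,uv)
    d=np.c_[s,np.ones(len(s))]@Rm.T
    return p+d*((z-p[2])/d[:,2])[:,None]
def cloud(c,st=None):
    h,w=c['z_map'].shape;v,u=np.mgrid[:h,:w]
    s=slopes(c,np.c_[u.ravel(),v.ravel()]);Z=c['z_map'].ravel()
    Rm,p=campose(c,st)
    P=(np.c_[s,np.ones(len(s))]*Z[:,None])@Rm.T+p
    P[Z==0]=np.nan
    return P.reshape(h,w,3)
def snap(n,f):
    st=manip.state();c=cams.capture(n);cv2.imwrite('pics/'+f,c['image']);return c,st
E
python3 - <<'E'
from h import *
import pickle
D={}
for n in('top','side'):
    c,st=snap(n,n+'1.png');D[n]=c;print(n,c.get('position'),c.get('orientation'),c['k1'],np.array(c['intrinsics']).tolist())
pickle.dump(D,open('d1.pkl','wb'))
print({k:np.round(v,3) for k,v in st.items()})
E
```

```text
pics
top [0.48763125 0.14455891 0.98029465] [-2.18581246  2.1520283  -0.13059958] -0.0901122889362284 [[424.3256064751907, 0.0, 277.4391404419227], [0.0, 424.3256064751907, 209.27037638908794], [0.0, 0.0, 1.0]]
side [0.48280057 1.17368482 0.91924163] [-0.09733118  2.79718589 -1.30612905] -0.04365467879699631 [[506.32324219647774, 0.0, 280.54772378691143], [0.0, 506.32324219647774, 213.80940627614177], [0.0, 0.0, 1.0]]
{'clock': np.float64(0.05), 'joint_pos': array([-1.246,  0.265,  1.605, -0.   ,  1.274, -0.037]), 'joint_velocities': array([ 0.   , -0.   , -0.001,  0.   , -0.   ,  0.001]), 'tau': array([ 0.0000e+00, -5.0395e+01, -3.5833e+01,  7.3000e-02,  2.4000e-02,
       -0.0000e+00]), 'tool_pos': array([ 0.239, -0.631,  0.216]), 'tcp_rot': array([ 2.025,  0.373, -2.025]), 'contact_force': array([-0.286, -0.312,  0.654]), 'moment': array([-0.03 , -0.041, -0.039]), 'gripper_width': np.float64(0.088)}
```

View pics/top1.png

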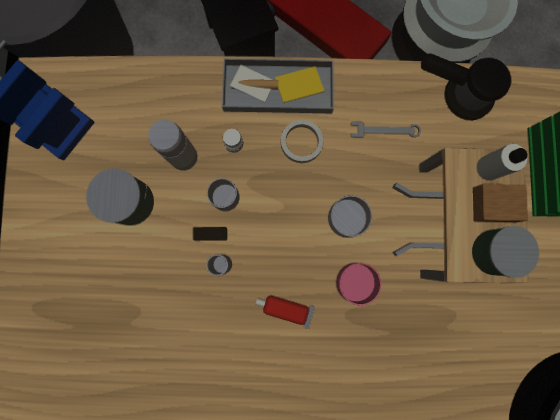

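View pics/side1.png

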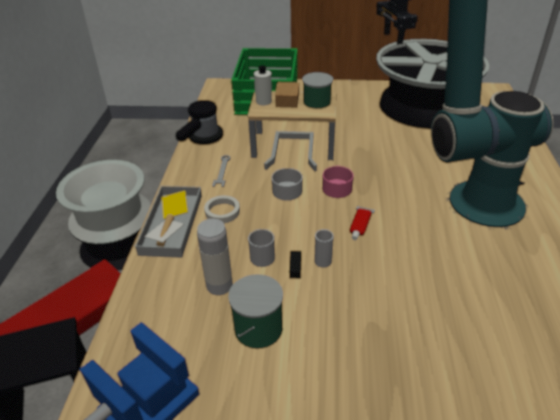

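The top view shows the large pot at about (349,217), the middle at (223,195), the small at (219,265), and the block between them at (210,234). The shelf's front edge is at column 445, and the rail flares start at about (397,187) and (397,252). The pink decoy is at (358,283).

```bash
cat > m.py <<'E'
from h import *
import pickle
from scipy.optimize import least_squares
D=pickle.load(open('d1.pkl','rb'))
c=D['top'];P=cloud(c)
print('image axes: right',np.round(campose(c)[0][:,0],2),'down',np.round(campose(c)[0][:,1],2))
print('bench z',np.nanmedian(P[330:400,150:450,2]))
def fit(xy,r):
    f=lambda q:np.hypot(xy[:,0]-q[0],xy[:,1]-q[1])-r
    s=least_squares(f,xy.mean(0),loss='soft_l1',f_scale=.001);return s.x,np.std(f(s.x))
for n,uv,h,d in(('L',(349,217),.054,.092),('M',(223,195),.072,.066),('S',(219,265),.09,.046)):
    g=onplane(c,[uv],h)[0]
    w=40;sub=P[uv[1]-w:uv[1]+w,uv[0]-w:uv[0]+w].reshape(-1,3)
    m=(np.abs(sub[:,2]-h)<.006)&(np.hypot(*(sub[:,:2]-g[:2]).T)<d/2+.012)
    q=sub[m];mid=fit(q[:,:2],d/2-.0015) if len(q)>5 else None
    # image contour: not-wood (low saturation) mask, hull edges cast to rim plane
    print(n,'ray',g.round(4),'rim pts',len(q),'medz',np.median(q[:,2]) if len(q) else 0,mid)
    hsv=cv2.cvtColor(c['image'],cv2.COLOR_BGR2HSV);
    print('  hsv wood/pot',hsv[uv[1]+35,uv[0]+25],hsv[uv[1],uv[0]])
# shelf
for v in(150,170,215,260,280):print('edge row',v,[(u,P[v,u].round(3).tolist()) for u in range(440,452,2)])
for nm,uv in dict(tape=(301,141),spray=(167,137),tin=(115,196),putty=(286,310),block=(210,234),jar=(232,138),pink=(358,283),wr1=(358,129),wr2=(413,130),rail1a=(398,185),rail1b=(414,194),rail1c=(440,194),rail2a=(398,252),rail2b=(412,244),rail2c=(440,245),post1=(432,158),post2=(432,275)).items():
    print(nm,P[uv[1],uv[0]].round(3))
E
python3 m.py
```

```text
image axes: right [ 0.01 -1.    0.01] down [-0.99 -0.02 -0.11]
bench z 0.0001506735913038293
L ray [ 0.576  -0.0214  0.054 ] rim pts 207 medz 0.05375152972511843 (array([ 0.57892434, -0.02645712]), np.float64(0.000997037742112428))
  hsv wood/pot [ 17 112 134] [115  13 117]
M ray [0.6178 0.2547 0.072 ] rim pts 146 medz 0.072018943415054 (array([0.62265286, 0.2581963 ]), np.float64(0.0009383152021470502))
  hsv wood/pot [ 18 111 143] [114  11 114]
S ray [0.4678 0.2568 0.09  ] rim pts 86 medz 0.08985973744933506 (array([0.46777073, 0.26136436]), np.float64(0.0008580071695923154))
  hsv wood/pot [ 17 114 125] [110  14 111]
edge row 150 [(440, [0.711, -0.199, 0.135]), (442, [0.708, -0.199, 0.145]), (444, [0.706, -0.199, 0.154]), (446, [0.706, -0.203, 0.155]), (448, [0.706, -0.207, 0.156]), (450, [0.705, -0.21, 0.159])]
edge row 170 [(440, [0.697, -0.251, 0.001]), (442, [0.667, -0.199, 0.142]), (444, [0.665, -0.199, 0.152]), (446, [0.665, -0.202, 0.154]), (448, [0.664, -0.205, 0.157]), (450, [0.664, -0.209, 0.158])]
edge row 215 [(440, [0.589, -0.248, 0.0]), (442, [0.589, -0.252, 0.003]),
[... 290 characters left out ...]
50, [0.484, -0.205, 0.155])]
edge row 280 [(440, [0.443, -0.196, 0.124]), (442, [0.444, -0.197, 0.132]), (444, [0.444, -0.196, 0.143]), (446, [0.445, -0.197, 0.152]), (448, [0.445, -0.2, 0.155]), (450, [0.445, -0.203, 0.156])]
tape [ 0.761  0.082 -0.002]
spray [0.712 0.352 0.19 ]
tin [0.606 0.474 0.117]
putty [0.369 0.114 0.021]
block [0.535 0.286 0.031]
jar [0.749 0.24  0.057]
pink [ 0.429 -0.051  0.003]
wr1 [ 0.791 -0.052  0.008]
wr2 [ 0.792 -0.186  0.008]
rail1a [ 0.655 -0.141  0.025]
rail1b [ 0.635 -0.178  0.024]
rail1c [ 0.635 -0.239  0.027]
rail2a [ 0.501 -0.139  0.024]
rail2b [ 0.519 -0.171  0.025]
rail2c [ 0.518 -0.238  0.022]
post1 [ 0.706 -0.2    0.085]
post2 [ 0.452 -0.198  0.075]
```

```bash
cat > m2.py <<'E'
from h import *
import pickle
D=pickle.load(open('d1.pkl','rb'))
c=D['top'];P=cloud(c)
z=P[...,2]
# board front edge: top-surface pts, max y per row
e=[]
for v in range(152,280,3):
    r=P[v,425:480];r=r[np.abs(r[:,2]-.157)<.005]
    if len(r):e.append(r[np.argmax(r[:,1])][:2])
e=np.array(e);k=np.polyfit(e[:,0],e[:,1],1);yaw=k[0];print('front edge y=',k,'x range',e[:,0].min(),e[:,0].max(),'res',np.std(e[:,1]-np.polyval(k,e[:,0])))
# rails: straight bit
for nm,v0 in(('hi',175),('lo',235)):
    q=P[v0:v0+35,385:444].reshape(-1,3);q=q[np.abs(q[:,2]-.024)<.004]
    for a in np.arange(-.26,-.12,.015):
        s=q[(q[:,1]>a)&(q[:,1]<a+.015)]
        if len(s)>3:print(nm,round(a+.0075,3),'x',s[:,0].min().round(3),s[:,0].max().round(3))
q=P[240:325,310:405].reshape(-1,3);hsv=cv2.cvtColor(c['image'],cv2.COLOR_BGR2HSV)[240:325,310:405].reshape(-1,3)
m=(np.abs(q[:,2]-.054)<.006);q=q[m];print('pink rim',q.min(0).round(3),q.max(0).round(3))
w=cams.capture('wrist');print(np.round(w['T_tool_cam'],3))
def rv(x,y):
    x=np.array(x,float);x/=np.linalg.norm(x);y=np.array(y,float);y-=x*(x@y);y/=np.linalg.norm(y)
    return R.from_matrix(np.c_[x,y,np.cross(x,y)]).as_rotvec()
t=lambda p,x,y:print(p,x,y,None if (j:=inverse_kinematics(p,rv(x,y))) is None else np.round(j,2))
dn=(0,0,-1)
for s in(1,-1):
    t((.6227,.258,.055),dn,(s,-s,0));t((.6227,.258,.055),dn,(s,0,0));t((.4678,.2614,.073),dn,(s,0,0));t((.579,-.0265,.055),dn,(s,0,0));t((.579,-.0265,.2),dn,(s,0,0))
    t((.579,.06,.033),(0,-1,-1),(s,0,0));t((.577,-.235,.033),(0,-1,-1),(s,0,0));t((.577,-.235,.033),(0,-1,-1),(0,-s,s))if 0 else None
E
python3 m2.py; cat >> h.py <<'E'
def rv(x,y):
    x=np.array(x,float);x/=np.linalg.norm(x);y=np.array(y,float);y-=x*(x@y);y/=np.linalg.norm(y)
    return R.from_matrix(np.c_[x,y,np.cross(x,y)]).as_rotvec()
dn=(0,0,-1)
E
```

```text
front edge y= [-0.00947299 -0.19214308] x range 0.4489730434520469 0.7020068988213246 res 0.0005709378606739413
hi -0.252 x 0.629 0.641
hi -0.238 x 0.629 0.641
hi -0.222 x 0.629 0.64
hi -0.207 x 0.63 0.64
hi -0.192 x 0.63 0.642
hi -0.177 x 0.63 0.642
hi -0.162 x 0.634 0.65
hi -0.147 x 0.641 0.659
hi -0.132 x 0.65 0.66
lo -0.238 x 0.513 0.522
lo -0.222 x 0.513 0.524
lo -0.207 x 0.513 0.524
lo -0.192 x 0.513 0.524
lo -0.177 x 0.513 0.524
lo -0.162 x 0.506 0.522
lo -0.147 x 0.499 0.515
lo -0.132 x 0.496 0.508
pink rim [ 0.387 -0.09   0.048] [ 0.476 -0.     0.059]
[[-0.001 -0.299  0.954 -0.168]
 [ 1.    -0.001  0.001  0.001]
 [ 0.001  0.954  0.299 -0.078]
 [ 0.     0.     0.     1.   ]]
(0.6227, 0.258, 0.055) (0, 0, -1) (1, -1, 0) [ 0.36  0.4   1.75 -0.    1.    1.14]
(0.6227, 0.258, 0.055) (0, 0, -1) (1, 0, 0) [ 0.36  0.4   1.75 -0.    1.    0.36]
(0.4678, 0.2614, 0.073) (0, 0, -1) (1, 0, 0) [ 0.46  0.14  2.04 -0.    0.96  0.46]
(0.579, -0.0265, 0.055) (0, 0, -1) (1, 0, 0) [-0.09  0.24  1.96 -0.    0.94 -0.09]
(0.579, -0.0265, 0.2) (0, 0, -1) (1, 0, 0) [-0.09  0.1   1.83 -0.    1.21 -0.09]
(0.579, 0.06, 0.033) (0, -1, -1) (1, 0, 0) [ 0.46  0.54  1.83 -0.72  1.29  0.85]
(0.577, -0.235, 0.033) (0, -1, -1) (1, 0, 0) [-0.01  0.42  2.01 -1.    1.    0.69]
(0.6227, 0.258, 0.055) (0, 0, -1) (-1, 1, 0) [ 0.36  0.4   1.75 -0.    1.   -2.  ]
(0.6227, 0.258, 0.055) (0, 0, -1) (-1, 0, 0) None
(0.4678, 0.2614, 0.073) (0, 0, -1) (-1, 0, 0) None
(0.579, -0.0265, 0.055) (0, 0, -1) (-1, 0, 0) None
(0.579, -0.0265, 0.2) (0, 0, -1) (-1, 0, 0) None
(0.579, 0.06, 0.033) (0, -1, -1) (-1, 0, 0) [ 0.46  0.54  1.83 -0.72  1.29 -2.29]
(0.577, -0.235, 0.033) (0, -1, -1) (-1, 0, 0) [-0.01  0.42  2.01 -1.    1.   -2.46]
```

```bash
cat >> h.py <<'E'
def say(t):
    s=manip.state();print(t,'t%.1f'%s['clock'],'p',np.round(s['tool_pos'],4),'F',np.round(s['contact_force'],1),'w %.4f'%s['gripper_width'],flush=True);return s
def lower(x,y,z0,zmin,dF=2.0):
    """step down from z0 until the vertical force rises by dF or zmin; returns state"""
    manip.dwell(.2);f0=np.mean([manip.state()['contact_force'][2] for _ in range(3)])
    z=z0
    while z>zmin:
        z-=.001;manip.move_linear((x,y,z),rate=.02);s=manip.state()
        if s['contact_force'][2]-f0>dF:break
    return say('lowered cmd z %.4f f0 %.1f'%(z,f0))
def pick(x,y,h,jaw,lift):
    o=rv(dn,jaw);z=h-.017
    manip.move_pose((x,y,h+.07),o)
    manip.move_linear((x,y,h+.01),rate=.2);s=say('above')
    e=np.array(s['tool_pos'])-(x,y,h+.01)
    manip.move_linear((x-e[0],y-e[1],z-e[2]),rate=.08);say('at')
    manip.set_gripper(.03,force=25);say('gripped')
    manip.move_linear((x-e[0],y-e[1],lift),rate=.15);return say('lifted')
E
python3 - <<'E'
from h import *
s=manip.state();p=np.array(s['tool_pos']);manip.move_linear((p[0],p[1],.40),rate=.3);say('up')
manip.move_pose((.52,.2,.40),rv(dn,(1,-.3,0)));say('over')
pick(.6227,.2582,.072,(1,-.3,0),.20)
c,st=snap('wrist','w1.png')
E
```

```text
up t0.9 p [ 0.2385 -0.6303  0.3981] F [ 0.9 -0.1 -0.3] w 0.0881
over t4.0 p [0.5203 0.1993 0.3999] F [ 0.  -0.2  0.5] w 0.0880
above t5.5 p [0.623  0.2583 0.0832] F [-1.  -0.4  0.8] w 0.0880
at t6.0 p [0.6217 0.2579 0.0529] F [1.1 0.9 0. ] w 0.0886
gripped t7.0 p [0.6223 0.2582 0.0538] F [-0.8 -0.2 -0.7] w 0.0302
lifted t8.1 p [0.6215 0.2578 0.1985] F [ 0.5 -0.5 -0.7] w 0.0302
```

View pics/w1.png

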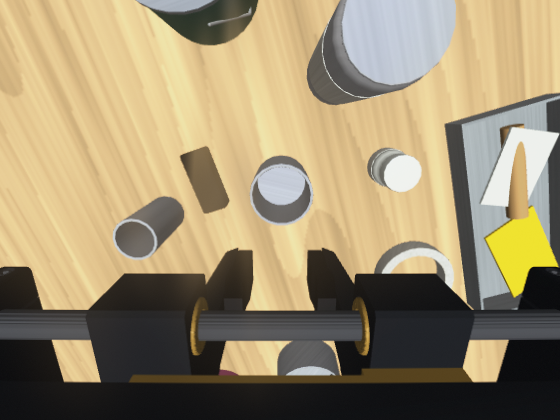

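```bash
python3 - <<'E'
from h import *
c,st=snap('top','top2.png');P=cloud(c)
s=P[150:290,180:270].reshape(-1,3)
for h in(.072,.09):
    q=s[(np.abs(s[:,2]-h)<.004)];print(h,len(q),np.median(q,0) if len(q) else'')
E
```

```text
0.072 28 [0.59424383 0.25315986 0.07122018]
0.09 0
```

View pics/top2.png

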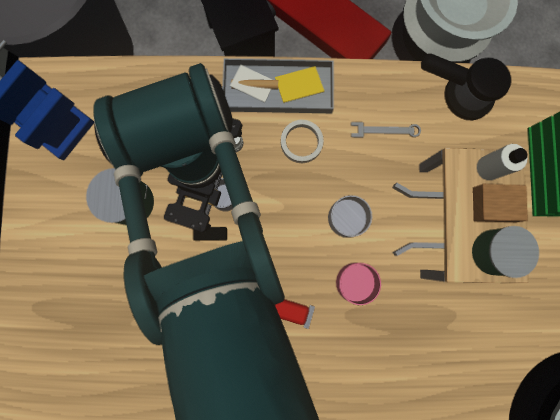

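The wrist view shows the middle pot upright at (281,190), still on the bench, and the jaws at about (281,265) closed on nothing. I'll localise the pot with the wrist depth.

```bash
cat >> h.py <<'E'
from scipy.optimize import least_squares
def rim(P,g,h,d,tol=.005):
    s=P.reshape(-1,3);s=s[np.isfinite(s[:,2])]
    m=(np.abs(s[:,2]-h)<tol)&(np.hypot(*(s[:,:2]-np.array(g)[:2]).T)<d/2+.015);q=s[m]
    if len(q)<10:return None
    f=lambda v:np.hypot(q[:,0]-v[0],q[:,1]-v[1])-(d/2-.0015)
    r=least_squares(f,np.median(q[:,:2],0),loss='soft_l1',f_scale=.001)
    return r.x.round(4),len(q),np.std(f(r.x)).round(4),np.median(q[:,2]).round(4)
E
python3 - <<'E'
from h import *
st=say('now');c=cams.capture('wrist');P=cloud(c,st)
print(P[190,281],P[185,205],P[175,400],P[240,135],'bench',np.round(P[150,100],3),P[230,340])
print('M',rim(P,P[165,281],.072,.066,.01));print('S',rim(P,(.4678,.2614),.09,.046,.01))
print(st['joint_pos'])
Rm,p=campose(c,st);print('cam',p,Rm.round(2))
print('finger pt',P[255,240],P[255,320])
E
```

```text
now t8.2 p [0.6214 0.2578 0.1981] F [-0.5  0.5  0.9] w 0.0302
[0.62066246 0.2477002  0.00447086] [0.53847936 0.28460401 0.02789157] [0.74869692 0.24046023 0.06081129] [0.45127704 0.25324687 0.06274846] bench [0.421 0.359 0.   ] [0.67976457 0.17261728 0.00214358]
M (array([0.6237, 0.2582]), 396, np.float64(0.001), np.float64(0.0728))
S (array([0.4701, 0.2618]), 831, np.float64(0.0009), np.float64(0.0891))
[ 3.56223305e-01  2.73675341e-01  1.62813091e+00 -7.95066004e-06
  1.24279221e+00  6.47655909e-01]
cam [0.6451335  0.33180262 0.36592549] [[ 0.96 -0.27 -0.09]
 [-0.29 -0.91 -0.29]
 [-0.    0.3  -0.95]]
finger pt [0.60536524 0.27238949 0.22710878] [0.64521124 0.25936617 0.22497666]
```

```bash
python3 - <<'E'
from h import *
st=say('now');c=cams.capture('wrist')
T=np.array(c['T_tool_cam']);s=slopes(c,[(u,v) for v in range(244,300,4) for u in(225,240,250,310,320,335)])
uv=[(u,v) for v in range(244,300,4) for u in(225,240,250,310,320,335)]
for (u,v),a in zip(uv,s):
    Z=c['z_map'][v,u];q=T@np.r_[a*Z,Z,1]
    if Z<.3:print(u,v,(q[:3]*1000).round(0))
print(T.round(4).tolist())
E
```

```text
now t8.3 p [0.6215 0.2578 0.1983] F [0.1 0.6 0.9] w 0.0301
240 252 [-25. -20.  -9.]
250 252 [-25. -15.  -9.]
310 252 [-25.  17.  -9.]
320 252 [-24.  23.  -9.]
225 256 [-33. -27. -11.]
240 256 [-30. -19.  -9.]
250 256 [-29. -14.  -9.]
310 256 [-29.  17.  -9.]
320 256 [-28.  22.  -8.]
335 256 [-32.  29. -10.]
225 260 [-36. -26. -10.]
240 260 [-33. -19.  -8.]
250 260 [-34. -14.  -9.]
310 260 [-34.  16.  -9.]
320 260 [-35.  21.  -9.]
335 260 [-36.  29. -10.]
225 264 [-41. -25. -10.]
240 264 [-38. -18.  -9.]
250 264 [-168.    1.  -77.]
310 264 [-39.  16.  -9.]
320 264 [-38.  21.  -9.]
335 264 [-41.  28. -10.]
225 268 [-44. -25. -10.]
240 268 [-42. -18.  -9.]
250 268 [-33. -14.  -4.]
310 268 [-37.  16.  -6.]
320 268 [-42.  20.  -9.]
335 268 [-44.  27. -10.]
225 272 [-48. -24. -10.]
240 272 [-45. -18.  -9.]
250 272 [-34. -14.  -2.]
310 272 [-40.  16.  -5.]
320 272 [-45.  20.  -9.]
335 272 [-49.  26. -11.]
225 276 [-53. -23. -11.]
240 276 [-49. -17.  -9.]
250 276 [-34. -14.  -0.]
310 276 [-168.    1.  -77.]
320 276 [-50.  19.  -9.]
335 276 [-52.  26. -10.]
225 280 [-54. -23.  -9.]
240 280 [-52. -17.  -9.]
250 280 [-36. -14.   1.]
310 280 [-40.  16.  -1.]
320 280 [-52.  19.  -9.]
335 280 [-56.  25. -10.]
225 284 [-56. -23.  -9.]
240 284 [-57. -16. -10.]
250 284 [-36. -14.   3.]
310 284 [-41.  16.   0.]
320 284 [-55.  19.  -8.]
335 284 [-59.  24. -10.]
225 288 [-59. -22.  -9.]
240 288 [-59. -16.  -9.]
250 288 [-37. -14.   5.]
310 288 [-42.  16.   2.]
320 288 [-59.  18.  -9.]
335 288 [-61.  24. -10.]
225 292 [-62. -22.  -9.]
240 292 [-62. -15.  -9.]
250 292 [-38. -14.   7.]
310 292 [-41.  16.   5.]
320 292 [-62.  18.  -9.]
335 292 [-65.  23. -11.]
225 296 [-66. -21. -10.]
240 296 [-66. -15. -10.]
250 296 [-38. -14.   9.]
310 296 [-43.  16.   6.]
320 296 [-65.  17.  -9.]
335 296 [-66.  23. -10.]
[[0.0002, -0.2995, 0.9541, -0.1679], [1.0, -0.0006, -0.0004, 0.0011], [0.0007, 0.9541, 0.2995, -0.0774], [0.0, 0.0, 0.0, 1.0]]
```

```bash
python3 - <<'E'
from h import *
for w in(.0,.03,.066,.088):
    manip.set_gripper(w);st=manip.state();c=cams.capture('wrist');T=np.array(c['T_tool_cam'])
    h,W=c['z_map'].shape;v,u=np.mgrid[:h,:W];s=slopes(c,np.c_[u.ravel(),v.ravel()]);Z=c['z_map'].ravel()
    q=np.c_[s*Z[:,None],Z,np.ones(len(Z))]@T.T
    m=(Z>.05)&(Z<.25)&(q[:,0]>-.06)&(np.abs(q[:,1])<.07)&(np.abs(q[:,2])<.03);q=q[m]*1000
    for sg in(1,-1):
        f=q[q[:,1]*sg>0]
        if len(f):t=f[np.argsort(f[:,0])[-40:]];print(w,round(st['gripper_width'],4),'tip x %.1f'%np.median(t[:5,0]),'max %.1f'%f[:,0].max(),'y %.0f..%.0f'%(t[:,1].min(),t[:,1].max()),'z',t[:,2].mean().round(1), 'width at tip+5',np.round([f[f[:,0]>f[:,0].max()-6,1].min(),f[f[:,0]>f[:,0].max()-6,1].max()],0))
say('end')
E
```

```text
0.0 0.0004 tip x -23.9 max -21.5 y 0..11 z -8.8 width at tip+5 [ 0. 14.]
0.0 0.0004 tip x -24.4 max -20.4 y -9..-0 z -8.9 width at tip+5 [-13.  -0.]
0.03 0.0301 tip x -23.6 max -20.5 y 16..25 z -7.3 width at tip+5 [16. 28.]
0.03 0.0301 tip x -23.5 max -20.9 y -24..-14 z -7.5 width at tip+5 [-27. -14.]
0.066 0.0662 tip x -23.1 max -21.4 y 34..43 z -5.8 width at tip+5 [34. 46.]
0.066 0.0662 tip x -23.1 max -20.3 y -42..-32 z -5.3 width at tip+5 [-45. -32.]
0.088 0.0878 tip x -22.9 max -20.9 y 45..54 z -6.1 width at tip+5 [44. 58.]
0.088 0.0878 tip x -22.9 max -20.6 y -53..-43 z -5.5 width at tip+5 [-55. -43.]
end t10.9 p [0.6224 0.2582 0.2   ] F [-0.8 -0.2 -0.7] w 0.0883
```

The wrist depth puts the real fingertips about 21 mm behind the reported TCP. That fits the grasp closing just above the rim, and the pots are undisturbed. I'll correct for this offset and regrasp.

```bash
sed -i 's/z=h-.017$/z=h-.017-.021/' h.py; cat >> h.py <<'E'
def place(x,y,h,zf,above,hold=.038):
    """hold: rim height minus TCP height; zf: floor height under pot"""
    o=rv(dn,(1,0,0));zs=zf+h-hold
    manip.move_pose((x,y,above),o)
    manip.move_linear((x,y,zs+.045),rate=.15);s=say('preplace')
    e=np.array(s['tool_pos'])-(x,y,zs+.045)
    manip.move_linear((x-e[0],y-e[1],zs+.005-e[2]),rate=.1);say('near')
    return lower(x-e[0],y-e[1],zs+.005-e[2],zs-.004-e[2])
E
python3 - <<'E'
from h import *
pick(.6232,.2582,.072,(1,-.3,0),.17)
st=manip.state();c=cams.capture('wrist');cv2.imwrite('pics/w2.png',c['image'])
P=cloud(c,st);print(rim(P,st['tool_pos'],st['tool_pos'][2]+.038,.066,.01), rim(P,(.579,-.0265),.054,.092,.01))
E
```

```text
above t11.7 p [0.6239 0.2585 0.0834] F [ 0.4 -0.4 -0.1] w 0.0880
at t12.4 p [0.6225 0.2579 0.0325] F [0.2 0.6 0.3] w 0.0879
gripped t12.9 p [0.6229 0.2581 0.0333] F [-0.5 -0.1  2.1] w 0.0660
lifted t14.0 p [0.6215 0.2575 0.1684] F [-0.4 -0.3 -1.4] w 0.0661
(array([0.6229, 0.2591]), 4735, np.float64(0.0046), np.float64(0.2074)) None
```

View pics/w2.png

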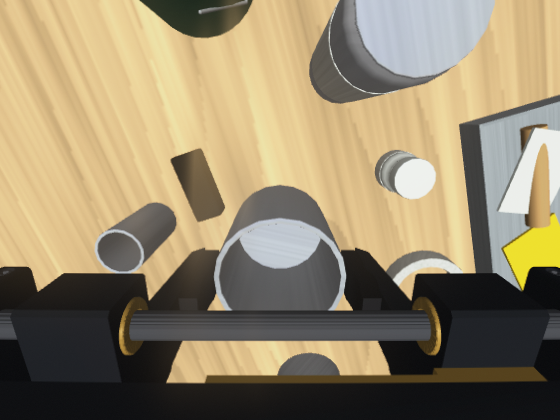

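The middle pot is held upright between the fingers, its rim centred at about (280,270), and the width reads 66.0 mm as it should. Next I place it in the large pot.

```bash
python3 - <<'E'
from h import *
s=place(.579,-.0263,.072,.004,.17)
E
```

```text
preplace t15.8 p [ 0.5798 -0.0259  0.0836] F [ 0.4  0.2 -1. ] w 0.0662
near t16.4 p [ 0.5783 -0.0268  0.0425] F [ 0.5  0.1 -1.7] w 0.0664
lowered cmd z 0.0364 f0 -1.7 t18.1 p [ 0.5782 -0.0267  0.0373] F [-3.6 -0.3  5.6] w 0.0661
```

```bash
python3 - <<'E'
from h import *
manip.set_gripper(.088);say('open')
manip.move_linear((.579,-.026,.2),rate=.2);st=say('up')
c=cams.capture('wrist');P=cloud(c,st);print('M',rim(P,(.579,-.026),.076,.066,.006),'L',rim(P,(.579,-.026),.054,.092,.005))
pick(.4689,.2616,.090,(1,0,0),.21)
s=place(.579,-.026,.090,.008,.21)
E
```

```text
open t18.6 p [ 0.5782 -0.0267  0.0362] F [-0.5 -0.1  0.2] w 0.0883
up t19.6 p [ 0.578  -0.0259  0.1986] F [0.2 0.1 0.8] w 0.0882
M (array([ 0.5789, -0.0262]), 727, np.float64(0.0009), np.float64(0.0767)) L (array([ 0.5801, -0.0261]), 1102, np.float64(0.0056), np.float64(0.0547))
above t21.3 p [0.4692 0.2606 0.0998] F [ 0.6 -0.2  0.3] w 0.0880
at t22.0 p [0.4686 0.2626 0.052 ] F [ 0.  -0.5  0. ] w 0.0882
gripped t22.7 p [0.4686 0.2626 0.0523] F [-0.3 -0.4  1.5] w 0.0458
lifted t23.9 p [0.4678 0.2622 0.2087] F [ 0.6  0.7 -0.7] w 0.0456
preplace t26.0 p [ 0.5798 -0.0257  0.1059] F [0.2 0.2 0.1] w 0.0458
near t26.5 p [ 0.5783 -0.0264  0.0642] F [-0.5  0.2 -0.7] w 0.0461
lowered cmd z 0.0591 f0 -1.1 t28.0 p [ 0.5785 -0.0264  0.0603] F [-2.6  0.2  5.4] w 0.0457
```

```bash
python3 - <<'E'
from h import *
manip.set_gripper(.088);say('open')
manip.move_linear((.579,-.026,.26),rate=.25);st=say('up')
c=cams.capture('wrist');cv2.imwrite('pics/w3.png',c['image']);P=cloud(c,st)
print('S',rim(P,(.579,-.026),.098,.046,.006),'M',rim(P,(.579,-.026),.076,.066,.004),'pink',rim(P,(.4315,-.047),.054,.092,.005))
o=rv((0,-1,-1),(1,0,0))
for y in(.12,.045,-.1,-.2,-.25):print(y,np.round(inverse_kinematics((.58,y,.022),o),2))
manip.move_pose((.58,.14,.20),o);say('tilted')
manip.set_gripper(.04)
manip.move_linear((.58,.06,.05),rate=.15);s=say('pre')
st=manip.state();c=cams.capture('side');cv2.imwrite('pics/s2.png',cv2.resize(c['image'][100:300,180:440],None,fx=3,fy=3))
E
```

```text
open t28.7 p [ 0.5782 -0.0263  0.059 ] F [ 0.1  0.7 -0.1] w 0.0881
up t29.7 p [ 0.578  -0.0259  0.2583] F [-0.2 -0.   0.6] w 0.0879
S (array([ 0.5786, -0.0275]), 386, np.float64(0.001), np.float64(0.0988)) M (array([ 0.5787, -0.0266]), 517, np.float64(0.0041), np.float64(0.0768)) pink (array([ 0.4326, -0.0457]), 714, np.float64(0.0009), np.float64(0.0546))
0.12 [ 0.54  0.6   1.75 -0.67  1.33  0.89]
0.045 [ 0.44  0.54  1.84 -0.74  1.26  0.86]
-0.1 [ 0.22  0.47  1.96 -0.87  1.12  0.79]
-0.2 [ 0.05  0.45  2.   -0.97  1.02  0.73]
-0.25 [-0.03  0.44  2.01 -1.02  0.98  0.69]
tilted t30.6 p [0.5796 0.1396 0.1991] F [-0.3 -0.7  0.8] w 0.0881
pre t32.7 p [0.5809 0.0607 0.0509] F [0.9 0.3 1.1] w 0.0400
```

View pics/w3.png

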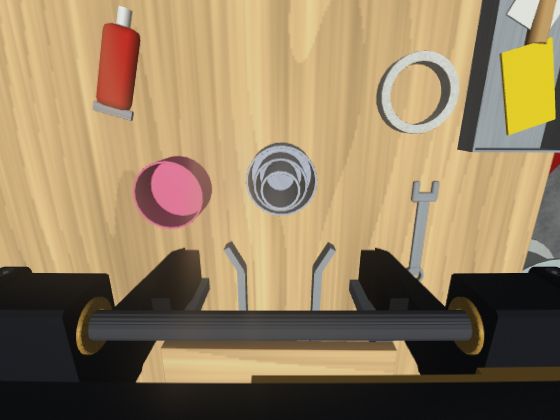

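View pics/s2.png

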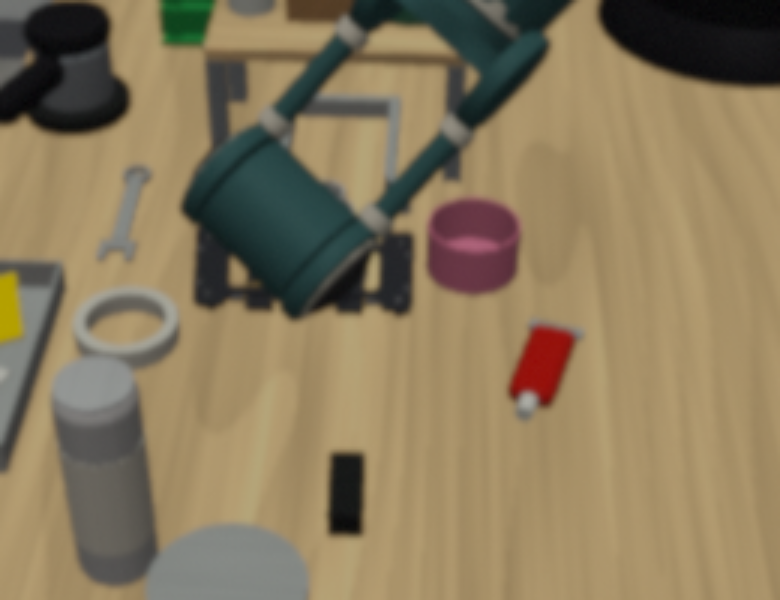

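The wrist view shows all three pots nested concentrically and upright at (281,180). The side view shows the tilted gripper behind the nest, clear of the pink pot. Next comes the slide.

```bash
python3 - <<'E'
from h import *
manip.move_linear((.580,.05,.022),rate=.1);say('start')
for y in(.01,-.03,-.07,-.10,-.13,-.16,-.19,-.215,-.225):
    x=.5805 if y>-.17 else .578
    manip.move_linear((x,y,.022),rate=.06);s=say('push')
    if np.abs(s['contact_force']).max()>12:break
c=cams.capture('side');cv2.imwrite('pics/s3.png',cv2.resize(c['image'][100:240,220:400],None,fx=4,fy=4))
E
```

```text
start t33.2 p [0.579  0.0492 0.0209] F [ 0.7 -0.1 -0.2] w 0.0400
push t34.0 p [0.5806 0.01   0.0221] F [0.3 0.3 0.5] w 0.0403
push t34.8 p [ 0.5802 -0.0306  0.0221] F [-1.   0.7  0.2] w 0.0398
push t35.6 p [ 0.5802 -0.0706  0.0221] F [0.5 0.8 0.9] w 0.0399
push t36.3 p [ 0.5801 -0.1007  0.0221] F [ 0.6 -0.4 -1.3] w 0.0401
push t36.9 p [ 0.5801 -0.1307  0.022 ] F [0.6 0.7 0.6] w 0.0401
push t37.6 p [ 0.5801 -0.1607  0.0221] F [-0.7  0.3  0.2] w 0.0402
push t38.2 p [ 0.5776 -0.1907  0.0221] F [-0.2  0.9 -0.1] w 0.0405
push t38.8 p [ 0.5776 -0.2157  0.0221] F [-0.4  0.9 -0.2] w 0.0399
push t39.1 p [ 0.5779 -0.2254  0.0221] F [0.1 0.2 0.4] w 0.0399
```

View pics/s3.png

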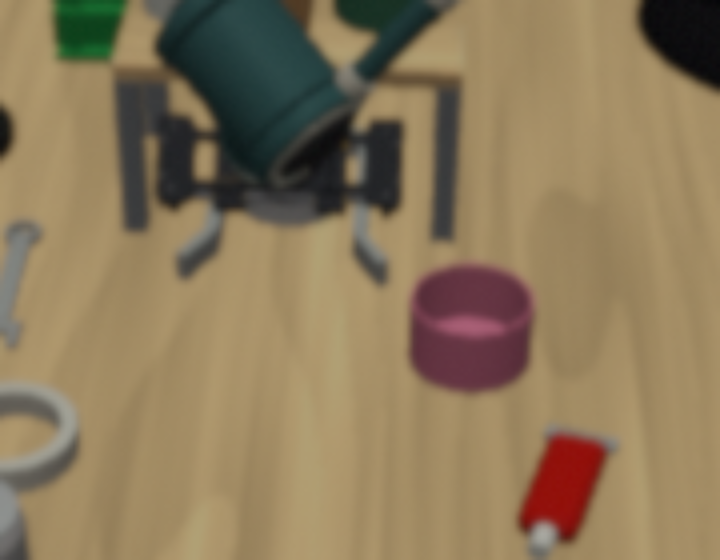

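The nest is in the lane under the board, visible below the gripper at (285,205), and the pink pot hasn't moved. I'll continue in small steps until it meets the stop.

```bash
python3 - <<'E'
from h import *
y=-.225;n=0
while y>-.256:
    y-=.0015;manip.move_linear((.5775,y,.022),rate=.03)
    f=np.array([manip.state()['contact_force'] for _ in range(2)]).mean(0)
    if y<-.234:print(round(y,4),np.round(manip.state()['tool_pos'][1],4),f.round(1))
    if f[1]>6:break
manip.dwell(.3);say('end')
E
```

```text
-0.2355 -0.2356 [ 0.9  2.2 -1. ]
-0.237 -0.2371 [ 1.2  2.5 -0.5]
-0.2385 -0.2386 [ 0.6  1.9 -0.3]
-0.24 -0.2401 [ 1.   2.1 -0.8]
-0.2415 -0.2416 [0.  2.6 0.1]
-0.243 -0.2431 [0.5 2.3 0.3]
-0.2445 -0.2437 [-0.3  6.8  1.7]
end t42.7 p [ 0.5777 -0.2437  0.0219] F [-0.9  7.5  2.4] w 0.0397
```

```bash
python3 - <<'E'
from h import *
manip.move_linear((.5775,-.20,.022),rate=.08);say('back')
manip.move_linear((.5775,-.03,.06),rate=.2);say('back2')
manip.move_linear((.5775,.05,.12),rate=.2);manip.dwell(.3);st=say('clear')
c=cams.capture('wrist');cv2.imwrite('pics/w4.png',c['image']);P=cloud(c,st)
print('L',rim(P,(.577,-.275),.054,.092,.004),'M',rim(P,(.577,-.275),.076,.066,.004),'S',rim(P,(.577,-.275),.098,.046,.004))
s=P.reshape(-1,3);q=s[(s[:,2]>.03)&(s[:,2]<.05)&(abs(s[:,0]-.577)<.006)&(s[:,1]<-.19)&(s[:,1]>-.3)];print('near wall y',np.median(q[:,1]),len(q))
e=[]
q=s[(s[:,2]>.143)&(s[:,2]<.155)&(abs(s[:,0]-.577)<.05)&(abs(s[:,1]+.2)<.03)];print('edge y',np.median(q[:,1]),len(q))
t=cams.capture('side');cv2.imwrite('pics/s4.png',t['image']);Q=cloud(t).reshape(-1,3)
q=Q[(Q[:,2]>.03)&(Q[:,2]<.05)&(abs(Q[:,0]-.577)<.006)&(Q[:,1]<-.19)&(Q[:,1]>-.3)];print('side near wall',np.median(q[:,1]),len(q))
q=Q[(Q[:,2]>.143)&(Q[:,2]<.155)&(abs(Q[:,0]-.577)<.05)&(abs(Q[:,1]+.2)<.03)];print('side edge',np.median(q[:,1]),len(q))
E
```

```text
back t43.4 p [ 0.5776 -0.1998  0.022 ] F [0.7 0.3 0.4] w 0.0398
back2 t44.5 p [ 0.577  -0.0309  0.0597] F [ 0.1 -0.6 -0.3] w 0.0398
clear t45.4 p [0.5769 0.049  0.1192] F [0.  0.5 0.5] w 0.0401
L (array([ 0.5773, -0.2755]), 421, np.float64(0.0059), np.float64(0.0544)) M (array([ 0.5763, -0.2751]), 281, np.float64(0.0047), np.float64(0.0765)) S (array([ 0.576 , -0.2749]), 173, np.float64(0.0009), np.float64(0.0968))
near wall y -0.23043932291166797 96
edge y nan 0
side near wall nan 0
side edge -0.20011924188193397 98
  return _methods._mean(a, axis=axis, dtype=dtype,
  ret = ret.dtype.type(ret / rcount)
```

View pics/w4.png

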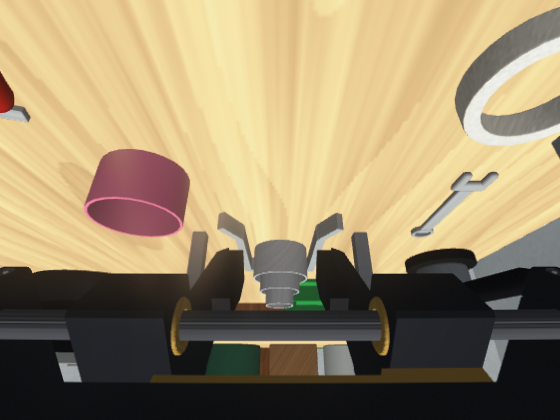

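The inverted wrist view shows the nest whole and upright in the lane at (280,265). Its centre measures (0.577, -0.2755), which matches the expected home point. I'm handing it in.

```bash
python3 - <<'E'
from h import *
st=manip.state();P=cloud(cams.capture('wrist'),st);print('pink',rim(P,(.4326,-.0457),.054,.092,.004))
order.close_job();print(manip.state()['clock'])
E
```

```text
pink (array([ 0.4322, -0.0442]), 1335, np.float64(0.0009), np.float64(0.0537))
the job is handed in; nothing more can be done
the job is handed in; nothing more can be done
```

The three pots are nested in size order on the open bench, and the nest is pushed fully home against the end stop. I handed the job in at about 45 s on the robot's clock. The large pot was only ever pushed, never lifted.

- **Missed grasp:** The first grasp of the middle pot closed on air. The wrist depth showed the real fingertips about 21 mm behind the reported TCP. I corrected for that, and both pots were then gripped at their expected widths (66 and 46 mm).
- **Nesting:** Each pot was lowered in 1 mm steps until the force showed contact. The middle and small rims then measured about 76 and 98 mm high, as they should.
- **Slide:** The push force rose from about 2 N to 7 N at the stop, within 1 mm of where I predicted it. Afterwards the large pot's centre measured (0.577, -0.2755), matching the home point computed from the shelf's front edge. The pot's near wall was about 32 mm under the board.
- **Other objects:** The pink pot, which the gripper passed closest to, measured within 1.5 mm of its earlier position, which is within camera error. I did not re-measure the other bystanders. They looked in place in the pictures, and no unexpected contact forces appeared.
- **Checks that failed or were weak:** The side camera gave no reading of the nest under the shelf, so the final position rests on the wrist camera and the stop force. The final rim fits for the large and middle pots were loose (about 5 mm scatter), because neighbouring surfaces were mixed in. The small pot's fit was tight (0.9 mm) and agreed with them.

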